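Back off the proofing press and run its bed out

ROBOT

A 6-joint arm with a two-finger parallel gripper is mounted at the origin on the work surface. World frame = base frame: x ahead of the robot, y to its left, z up, the work surface at z = 0. Lengths are in m, angles in rad, forces in N, time in s.
With the tool pointing down it reaches from about 0.35 to 0.875 m from the base axis. Payload 15.5 kg.
Tool frame: the origin (TCP) lies at the very end of the fingers, on their centre line; the grasp point (between the pads) lies 19 mm behind it; z points along the fingers, y is the line along which they close (so a half turn about z gives the same grasp; the last joint's range is limited). The gripper opens to 85 mm and grips with 20 to 120 N. Pads are 22 mm wide; open, the fingers measure 114 mm over their backs; the gripper's body (76 mm by 85 mm) begins 54 mm behind the grasp point. The pads swing forward as they close: fully open they stand 13 mm farther back than shut.
Start: joints at [-1.385, 0.494, 1.345, -0, 1.302, -0.096], TCP at [0.174, -0.6, 0.231] pointing down, gripper open.
Joint ranges: [-2.91, 2.91], [-0.82, 2.16], [0.22, 2.67], [-1.22, 4.37], [0.12, 2.79], [-3.08, 3.08]. Speed limits (rad/s): [1.89, 1.89, 2.57, 3.01, 3.01, 3.01].

INTERFACE

Orientations are given as a unit quaternion [w, x, y, z].
In Python, from cell import * gives the robot as it stands.
- The arm moves only by the tool servo_tool, never from a script. Its arguments are lists of equal length, an entry for each row: "offset": the shift along the world's x, y, z in mm, a list of three; "turn": the turn, a rotation vector about the world's x, y, z in degrees, a list of three; "hand": the gripper's target within -1 to 1 (shut at 1, half-way at 0, fully open at -1). A call has 1 to 5 rows; each row is the pose to reach, as a shift and turn from the pose commanded when the call began; what a row does not reach only later rows make up. A row lasts 1/8 s, in which the tool goes at most 62.5 mm and 10.7 degrees, less where a joint would pass 70% of its speed; a pose out of reach is approached as far as the arm can. A call with a gripper value outside its range is refused whole. The fingers move at their own pace and stop on an object; "squeeze" is the grip in N (left out, the last holds). Time passes only in rows, so rows that repeat a pose let the fingers close. It gives the time, the measured TCP pose, the force, the opening and the grip force at its end, in the units of the state.
- get_state(): the state, without advancing time (a new reading comes with each control period).
- grab_frame(name): name is "scene" or "top" or "wrist"; returns a dict with "frame" (480x640x3 uint8, blue, green, red), "fovy" (degrees; the focal length in pixels is half the picture's height over the tangent of half this angle, whatever the lens; pixels are square), "cx", "cy" (the principal point, pixels), "distortion" ([k1, k2, p1, p2, k3] as OpenCV has them; the pictures are not rectified), "T" (4x4, takes a point from camera to world coordinates). Camera axes: x right, y up, looking along -z (the intrinsics and any distortion apply to the point x, -y, -z); pixel columns grow to the right and rows downward; lengths in m; the calibration is good to about 2 mm. A picture is of the moment at which its call begins. There is no depth.
- hand_in(): hands the job in; it is judged then, once.
The state is a dict: "t": time; "joints": joint angles; "joint_velocities": joint speeds; "tau": joint torques, N m; "position": TCP position; "eef_rot": TCP orientation; "wrist_force": force on the tool from outside, world axes, zero at the start; "torque": the same for the moment, N m; "finger_gap": finger opening in m; "grasp_force": force on a finger pad.
Only numpy, scipy, OpenCV 4.12 (cv2) and the standard library are available. Lean on these libraries where they do the work, as an engineer would, in place of code of your own. Each camera call takes 0.05 s, during which the arm holds its last target. There are 200 camera calls.

TASK

The little table-top printing press is still screwed down on its block. Roll a fingertip round the knurled rim of its handwheel to loosen it two full turns, anticlockwise seen from above, so that the platen lifts off the block; only after that, push the bed by its long overhanging end until it comes up against the stop bar, carrying the block out from under the platen. Do not lift the block, and leave the craft things round about where they stand.

Things in the scene. Friction and masses are not known exactly. Their poses are not given: they have to be found in the camera images.
- press: the grey press, fixed to the table: base 200 x 250 mm, two bed rails 444 mm long along its x axis (68 to 82 mm either side of the middle, tops 36 mm above the table), two columns 100 mm either side of the middle carrying a bridge (50 mm along x, 236 mm along y, top at 122 mm; column nuts up to 136 mm), screw and handwheel above it. Origin: on the table, straight under the screw. x axis: the way the bed slides out, towards the stop bar; z up
- wheel_top (a point): centre of the top face of the handwheel, 174 mm above the table at the start. The wheel is a plain aluminium disc, axis vertical, 95 mm across and 24 mm thick, rim knurled (grips a fingertip well, friction coefficient about 1), a black index line on the top face; open air all round, 18 mm free below it over the brass nut. Its rim needs about 2 N of tangential push; it stays where it is left
- wheel (a joint): turn of the handwheel in rad: 0 screwed down (index line along the press's +x axis), growing anticlockwise seen from above, which loosens; one full turn is 6.28 and raises wheel, screw and platen together by 4 mm; it stops at three turns
- bed_end (a point): middle of the end face of the bed to be pushed: the flat end, 130 mm wide and 14 mm high, of the aluminium bed plate; the point is 29 mm above the table and at the start 235 mm from the screw on the press's -x side. The end overhangs in free air between the rails, table 22 mm below it; the press's base ends 100 mm from the screw
- bed (a joint): travel of the bed in m along the press's +x: 0 at the start, 0.112 against the stop bar; slides at about 3 N and stays where it is left
- bed_mid (a point): middle of the block's seat on the bed, 10 mm above the bed plate; moves with the bed
- block_mid (a point): centre of the printing block, plywood faced with cork, 90 mm (along press x) x 110 x 20 mm, loose between low ledges on the bed; under the platen at the start
- egg: bystander: white foam egg with pink sequins stuck on a white cup, 66 mm across, 114 mm high; origin under its middle
- jar: bystander: grey plastic jar, white lid, 52 mm across, 75 mm high; origin under its middle
- brayer: bystander: hand roller lying flat, rubber roller 80 mm long and 32 mm across at its origin, wooden handle, 164 mm long in all, handle along its -x; origin on the table under the roller
- cup: bystander: white plastic cup, 72 mm across, 62 mm high; origin under its middle
- pin_tub: bystander: clear open tub of pins, 100 x 140 x 55 mm; origin under its middle
- tub_lid: bystander: teal tub lid lying flat, 120 x 170 x 14 mm; origin under its middle
- round_lid: bystander: clear round lid lying flat, 80 mm across, 11 mm high; origin under its middle

How it is judged:
On the way, in this order (a step that is already met when the one before it is completed fails the run):
1. the handwheel is loosened two turns (at least 1.75) with the bed still in place (value of joint wheel above 11 rad and value of joint bed below 0.012 m), for 0.1 s.
2. the bed is pushed to its stop (value of joint bed above 0.106 m), for 0.1 s.
At the end, for the whole second after the job is handed in: the handwheel stands two turns open (between 1.75 and 2.25 turns), the bed is against its stop (within 6 mm) and still, and the block lies in its seat on the bed (within 12 mm) (value of joint wheel between 11 and 14.14 rad and value of joint bed above 0.106 m and distance between block_mid and bed_mid below 0.012 m and velocity of joint bed below 0.01 m/s); the robot touches nothing.
It fails at once if the bed was pushed (over 12 mm) before the platen was off the block (value of joint wheel below 11 rad and value of joint bed above 0.012 m).
It fails at once if the block was lifted out of its seat (z of block_mid in the frame of press above 0.056 m).
It fails at once if a bystander was moved over 30 mm or lifted (distance of any of egg, jar, brayer, cup, pin_tub, tub_lid, round_lid from where it was at the start of the episode above 0.03 m).
It fails at once if a bystander was knocked over (angle between any of egg, jar, brayer, cup, pin_tub, tub_lid, round_lid's own z axis and vertical above 0.5 rad).
It also fails if it takes over 70 s, if anything falls off the work surface, if the arm or the gripper's body presses on something with over 40 N, if the wrist force passes 120 N, or if a joint passes its speed limit or range.

## Working session

There is one attempt and no reset: what is moved stays moved. The work goes in short steps, Python scripts to look and compute and a tool call to move; the robot and the scene stay as the last step left them, time stands still between calls to the robot, and variables do not carry over. Pictures are saved under pics/ and viewed, at most 13 in all, crops included, and the job is handed in when it is done.

Besides the shell and the picture viewer there is one more tool, called in YAML: its name, and indented under it one key for each argument. servo_tool: Moves the arm, as the interface text tells. Its arguments: {"type":"object","properties":{"offset":{"type":"array","items":{"type":"array","items":{"type":"number"}}},"turn":{"type":"array","items":{"type":"array","items":{"type":"number"}}},"hand":{"type":"array","items":{"type":"number"}},"squeeze":{"type":"number"}},"required":["offset","turn","hand"]}

```bash
mkdir -p pics
cat > h.py <<'E'
from cell import *
import numpy as np, cv2
def K(f):
    h=f["frame"].shape[0]; F=h/2/np.tan(np.radians(f["fovy"])/2)
    return np.array([[F,0,f["cx"]],[0,F,f["cy"]],[0,0,1.]])
def ray(f,uv):
    p=cv2.undistortPoints(np.array(uv,float).reshape(-1,1,2),K(f),np.array(f["distortion"],float)).reshape(-1,2)
    d=np.c_[p[:,0],-p[:,1],-np.ones(len(p))]; T=np.array(f["T"])
    return T[:3,3],d@T[:3,:3].T
def onplane(f,uv,z):
    o,d=ray(f,uv); return o+d*((z-o[2])/d[:,2])[:,None]
def proj(f,P):
    T=np.array(f["T"]); q=(np.array(P,float)-T[:3,3])@T[:3,:3]; q=q*[1,-1,-1]
    return cv2.projectPoints(q,np.zeros(3),np.zeros(3),K(f),np.array(f["distortion"],float))[0].reshape(-1,2)
def save(name,f): cv2.imwrite("pics/"+name+".png",f["frame"])
E
python3 - <<'E'
from h import *
for n in("top","scene"):
    f=grab_frame(n); save(n+"0",f); np.save(n+"0.npy",f,allow_pickle=True); print(n,f["fovy"],f["distortion"],np.round(f["T"],3).tolist())
s=get_state();print({k:np.round(v,3).tolist() for k,v in s.items()})
E
```

```text
top 54.4079519936826 [-0.09835437  0.          0.          0.          0.        ] [[-0.027, 0.995, -0.097, 0.44], [-1.0, -0.027, 0.007, 0.05], [0.004, 0.097, 0.995, 1.403], [0.0, 0.0, 0.0, 1.0]]
scene 53.51233263678706 [-0.13139506  0.          0.          0.          0.        ] [[-0.532, -0.519, 0.669, 1.324], [0.847, -0.327, 0.42, 0.487], [0.001, 0.79, 0.613, 0.794], [0.0, 0.0, 0.0, 1.0]]
{'t': 0.1, 'joints': [-1.385, 0.494, 1.346, 0.0, 1.303, -0.095], 'joint_velocities': [0.001, -0.002, -0.003, -0.0, 0.001, 0.002], 'tau': [0.002, -88.359, -38.456, -0.0, 0.005, 0.0], 'position': [0.174, -0.6, 0.231], 'eef_rot': [-0.001, 0.99, 0.14, -0.0], 'wrist_force': [-0.069, 0.121, 0.646], 'torque': [-0.031, 0.035, 0.053], 'grasp_force': 0.0, 'finger_gap': 0.086}
```

View pics/top0.png

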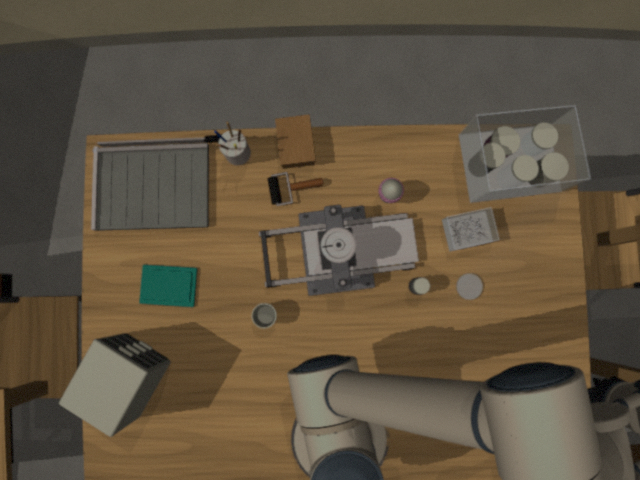

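View pics/scene0.png

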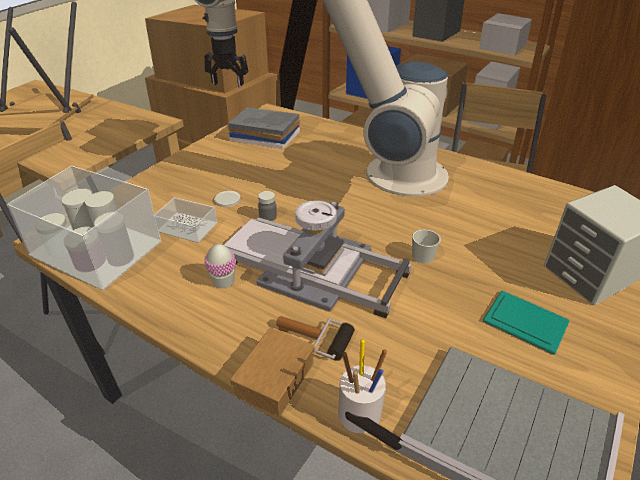

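The top view shows the wheel at (338,245), the stop bar at the left (264,258) and the bed end at the right (about 415,240). The press +x axis is therefore roughly world +y. I'll zoom in for exact points.

Run:
```python
from h import *
f=np.load("top0.npy",allow_pickle=True).item(); g=np.load("scene0.npy",allow_pickle=True).item()
a=cv2.resize(f["frame"][170:310,250:450],None,fx=4,fy=4,interpolation=cv2.INTER_CUBIC); a=cv2.convertScaleAbs(a,alpha=1.4)
cv2.imwrite("pics/topc.png",a)
b=cv2.resize(g["frame"][190:320,210:420],None,fx=3.8,fy=3.8,interpolation=cv2.INTER_CUBIC)
cv2.imwrite("pics/scenec.png",b)
```

```text
(no output)
```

View pics/topc.png

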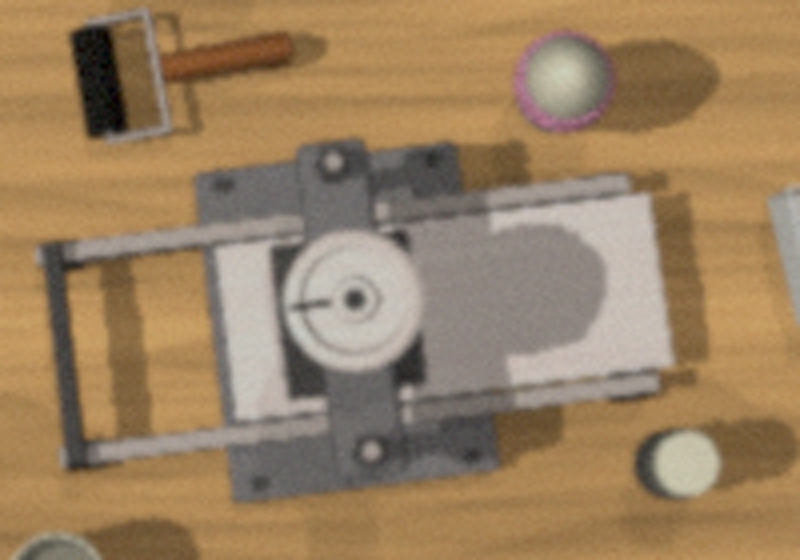

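View pics/scenec.png

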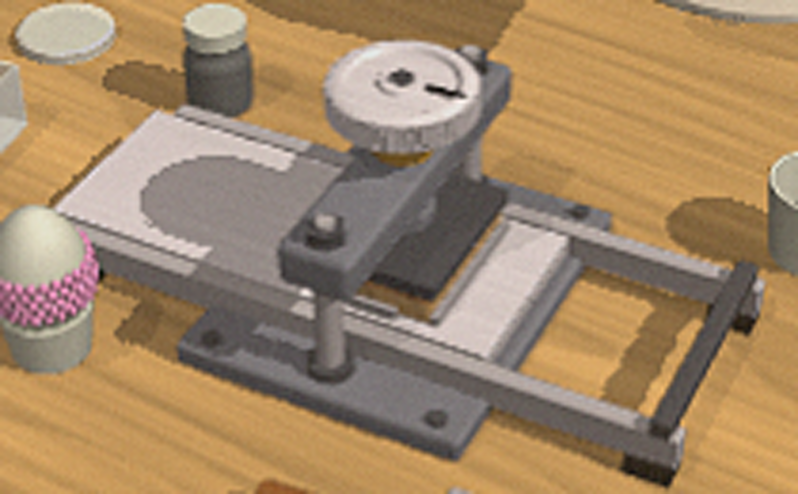

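The top crop shows the wheel centre at (354,298), column nuts at (333,162) and (371,451), and bed end corners at (650,195) and (673,365). The scene crop shows the wheel centre at (403,78). Next I compute the geometry.

Run:
```python
from h import *
f=np.load("top0.npy",allow_pickle=True).item(); g=np.load("scene0.npy",allow_pickle=True).item()
t=lambda p:(np.array(p)+.5)/4-.5+[250,170]
s=lambda p:(np.array(p)+.5)/3.8-.5+[210,190]
w=onplane(f,[t((354,298))],.174)[0]; w2=onplane(g,[s((403,78))],.174)[0]
n=onplane(f,[t((333,162)),t((371,451))],.136)
b=onplane(f,[t((650,195)),t((673,365))],.036)
r=onplane(f,[t((630,182)),t((658,382)),t((40,253)),t((66,462))],.036)
print("wheel",w,w2,"nutmid",n.mean(0),np.linalg.norm(n[0]-n[1]))
d=n[0]-n[1]; print("yaw nuts",np.degrees(np.arctan2(-d[0],d[1]))+0, d)
print("bed",b,b.mean(0)); v=w2-b.mean(0); print(np.degrees(np.arctan2(v[1],v[0])),np.linalg.norm(v[:2]))
print("rails",r); v=r[2]+r[3]-r[0]-r[1]; print(np.degrees(np.arctan2(v[1],v[0])))
# wheel blob by mask
m=cv2.inRange(cv2.cvtColor(f["frame"],cv2.COLOR_BGR2GRAY),140,255)
print("egg",onplane(f,[t((565,80))],.07),"jar",onplane(f,[t((685,463))],.075),"tub",onplane(f,[t((770,195))],.055))
```

```text
wheel [ 0.56149816 -0.00263434  0.174     ] [ 0.55847599 -0.00283081  0.174     ] nutmid [ 0.56019241 -0.00268579  0.136     ] 0.19963806785030475
yaw nuts -84.29733351069369 [0.19865005 0.01983725 0.        ]
bed [[ 0.6460932  -0.23114434  0.036     ]
 [ 0.51918376 -0.2423204   0.036     ]] [ 0.58263848 -0.23673237  0.036     ]
95.8978468574128 0.23514626260551127
rails [[ 0.656225   -0.21662979  0.036     ]
 [ 0.50697667 -0.23060513  0.036     ]
 [ 0.61473049  0.22207182  0.036     ]
 [ 0.46042744  0.20539092  0.036     ]]
95.74781599858827
egg [[ 0.72719831 -0.165957    0.07      ]] jar [[ 0.44674635 -0.2394535   0.075     ]] tub [[ 0.64108917 -0.31631678  0.055     ]]
```

servo_tool:
  offset:
    - [38,50,0]
    - [76,100,0]
    - [114,150,0]
    - [152,200,0]
    - [190,250,0]
  turn:
    - [0,0,-5]
    - [0,0,-10.3]
    - [0,0,-10.3]
    - [0,0,-10.3]
    - [0,0,-10.3]
  hand: [1,1,1,1,1]

```text
t: 0.72
position: [0.3637, -0.3498, 0.2312]
eef_rot: [-0.0, 0.999, 0.051, -0.0]
wrist_force: [1.0, -0.7, -0.7]
finger_gap: 0.0001
grasp_force: 0.0
```

servo_tool:
  offset:
    - [40,50,0]
    - [80,100,0]
    - [120,150,0]
    - [160,200,0]
    - [200,250,0]
  turn:
    - [0,0,0]
    - [0,0,0]
    - [0,0,0]
    - [0,0,0]
    - [0,0,0]
  hand: [1,1,1,1,1]

```text
t: 1.35
position: [0.5591, -0.1056, 0.2311]
eef_rot: [-0.0, 0.999, 0.051, -0.0]
wrist_force: [0.6, -1.2, -0.3]
finger_gap: 0.0003
grasp_force: 0.0
```

```bash
cat > st.py <<'E'
from h import *
from scipy.spatial.transform import Rotation as R
s=get_state(); q=s["eef_rot"]; print(round(s["t"],2),np.round(s["position"],4),np.round(R.from_quat(np.roll(q,-1)).as_matrix(),3).tolist(),np.round(s["wrist_force"],2),s["finger_gap"])
W=np.array([.560,-.003]); e=np.array([-.101,.995]); n=np.array([-.995,-.101])
d=np.array(s["position"])[:2]-W; print("press mm",1e3*d@e,1e3*d@n)
E
python3 st.py; python3 -c "
from h import *
f=grab_frame('wrist'); save('wrist1',f)"
```

```text
1.35 [ 0.5591 -0.1056  0.2311] [[0.995, 0.102, -0.0], [0.102, -0.995, 0.0], [-0.0, -0.0, -1.0]] [ 0.63 -1.18 -0.27] 0.00028764535857324613
press mm -102.02822120520293 11.301453268251494
```

View pics/wrist1.png

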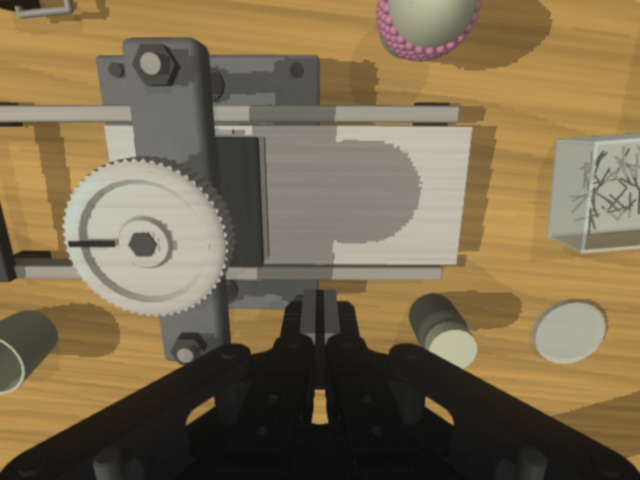

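The wrist view shows the wheel centre at (143,243), the index line pointing left, and the fingertips at (320,295).

Run:
```python
from h import *
f=grab_frame('wrist')
print(onplane(f,[(147,238),(143,243)],.174), proj(f,[get_state()["position"]]))
```

```text
[[ 0.56701426 -0.00172174  0.174     ]
 [ 0.56374389  0.00067197  0.174     ]] [[322.78653055 312.98675032]]
```

servo_tool:
  offset:
    - [10,12,-30]
    - [10,12,-60]
    - [10,12,-79]
    - [10,12,-79]
  turn:
    - [0,0,0]
    - [0,0,0]
    - [0,0,0]
    - [0,0,0]
  hand: [1,1,1,1]

```text
t: 1.95
position: [0.567, -0.0956, 0.151]
eef_rot: [-0.0, 0.999, 0.051, -0.002]
wrist_force: [0.8, 0.5, 0.3]
finger_gap: -0.0001
grasp_force: 0.0
```

```bash
python3 st.py
```

```text
1.95 [ 0.567  -0.0956  0.151 ] [[0.995, 0.102, -0.003], [0.102, -0.995, 0.001], [-0.003, -0.001, -1.0]] [0.76 0.45 0.26] -0.00010835283685948433
press mm -92.82867325706148 2.409848683328373
```

servo_tool:
  offset:
    - [0,0,0]
    - [0,0,0]
  turn:
    - [0,0,0]
    - [0,0,0]
  hand: [1,1]

```text
t: 2.2
position: [0.5685, -0.0958, 0.1532]
eef_rot: [0.0, 0.999, 0.051, 0.001]
wrist_force: [-0.3, 0.1, -0.3]
finger_gap: -0.0002
grasp_force: 0.0
```

servo_tool:
  offset:
    - [-1,10,0]
    - [-2,20,0]
    - [-2.5,27,0]
    - [-2.5,27,0]
  turn:
    - [0,0,0]
    - [0,0,0]
    - [0,0,0]
    - [0,0,0]
  hand: [1,1,1,1]

```text
t: 2.7
position: [0.5655, -0.0678, 0.1523]
eef_rot: [-0.0, 0.999, 0.051, -0.0]
wrist_force: [0.6, -0.0, -0.6]
finger_gap: 0.0
grasp_force: 0.0
```

servo_tool:
  offset:
    - [0,2,0]
    - [0,4,0]
    - [0,4,0]
  turn:
    - [0,0,0]
    - [0,0,0]
    - [0,0,0]
  hand: [1,1,1]

```text
t: 3.08
position: [0.5657, -0.0651, 0.1523]
eef_rot: [0.0, 0.999, 0.051, 0.0]
wrist_force: [-0.0, -5.1, -1.5]
finger_gap: -0.0003
grasp_force: 2.5
```

servo_tool:
  offset:
    - [0,2,0]
    - [0,4,0]
    - [0,4,0]
  turn:
    - [0,0,0]
    - [0,0,0]
    - [0,0,0]
  hand: [1,1,1]

```text
t: 3.45
position: [0.5668, -0.0643, 0.1525]
eef_rot: [0.003, 0.999, 0.051, 0.001]
wrist_force: [2.1, -33.6, -5.8]
finger_gap: 0.0002
grasp_force: 16.6
```

Contact is at press x ≈ -62 mm, which matches the estimate, and stiffness is about 7 N/mm. Next I generate the rolling path: a fixed tool orientation and a rounded-rectangle path.

```bash
cat > path.py <<'E'
import numpy as np,sys
e=np.array([-.101,.995]); n=np.array([-.995,-.101])
def path(p,A=11,B=14.5,R=47.5,N=4000):
    # finger centre in press mm round the wheel, ccw from (-R-B,0); s = rim travel
    r=R-p; P=[]; 
    def seg(a,b): P.extend(np.linspace(a,b,200)[:-1])
    def arc(sx,sy,t0):
        for t in np.radians(np.linspace(t0,t0+90,400))[:-1]: P.append(np.array([r*np.cos(t)+sx*B,r*np.sin(t)+sy*A]))
    seg(np.array([-r-B,0]),np.array([-r-B,-A])); arc(-1,-1,180)
    seg(np.array([-B,-r-A]),np.array([B,-r-A])); arc(1,-1,270)
    seg(np.array([r+B,-A]),np.array([r+B,A])); arc(1,1,0)
    seg(np.array([B,r+A]),np.array([-B,r+A])); arc(-1,1,90)
    seg(np.array([-r-B,A]),np.array([-r-B,0]))
    P=np.array(P+P+P[:1]); s=np.r_[0,np.cumsum(np.linalg.norm(np.diff(P,axis=0),axis=1))]
    return P,s
def plan(W,cur,s0,s1,p,step=9.,**k):
    """calls of 5 rows in world mm from commanded point cur (mm)"""
    P,s=path(p,**k); m=int(np.ceil((s1-s0)/step/5)*5); S=s0+(np.arange(m)+1)*step
    Q=np.c_[np.interp(S,s,P[:,0]),np.interp(S,s,P[:,1])]; X=W+Q[:,:1]*e+Q[:,1:]*n
    cur=np.array(cur,float)
    for i in range(0,m,5):
        o=np.round((X[i:i+5]-cur)*2)/2; cur=cur+o[-1]
        print([[*map(float,r),0] for r in o]," end cmd",cur,"s",S[i+4],"press",Q[i+4].round(1))
E
python3 -c "
from path import *
plan(np.array([560.8,-3.5]),[566.1,-60.7],-0,90,1.5)"
```

```text
[[10.0, -2.0, 0], [18.5, -0.5, 0], [27.0, 2.5, 0], [35.0, 7.0, 0], [41.5, 13.0, 0]]  end cmd [607.6 -47.7] s 45.0 press [-48.5 -42. ]
[[5.0, 7.5, 0], [9.0, 15.5, 0], [11.0, 24.5, 0], [11.5, 33.5, 0], [10.5, 42.0, 0]]  end cmd [618.1  -5.7] s 90.0 press [ -7.8 -57. ]
```

servo_tool:
  offset:
    - [10,-2,0]
    - [18.5,-0.5,0]
    - [27,2.5,0]
    - [35,7,0]
    - [41.5,13,0]
  turn:
    - [0,0,0]
    - [0,0,0]
    - [0,0,0]
    - [0,0,0]
    - [0,0,0]
  hand: [1,1,1,1,1]

```text
t: 4.08
position: [0.6076, -0.0469, 0.1522]
eef_rot: [-0.0, 0.999, 0.051, -0.0]
wrist_force: [-0.1, -0.0, -0.5]
finger_gap: 0.0001
grasp_force: 0.0
```

servo_tool:
  offset:
    - [5,7.5,0]
    - [9,15.5,0]
    - [11,24.5,0]
    - [11.5,33.5,0]
    - [10.5,42,0]
  turn:
    - [0,0,0]
    - [0,0,0]
    - [0,0,0]
    - [0,0,0]
    - [0,0,0]
  hand: [1,1,1,1,1]

```text
t: 4.7
position: [0.6182, -0.0051, 0.1524]
eef_rot: [0.0, 0.999, 0.051, 0.001]
wrist_force: [6.6, -2.0, -4.1]
finger_gap: -0.0003
grasp_force: 3.0
```

```bash
python3 st.py; python3 -c "
from h import *
f=grab_frame('wrist'); save('wrist2',f)"
```

```text
4.7 [ 0.6182 -0.0051  0.1524] [[0.995, 0.102, 0.002], [0.102, -0.995, -0.0], [0.001, 0.0, -1.0]] [ 6.63 -1.98 -4.06] -0.0002562636985017579
press mm -7.944147291461456 -57.73975258863415
```

View pics/wrist2.png

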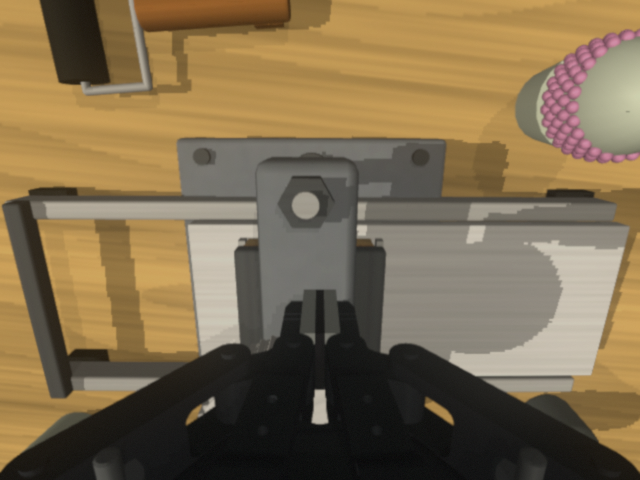

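The index line is hidden under the hand. Contact was lost at the corner (0 N) but is good on the flat, so the finger corners are rounded. I'll use rounded corners and continue.

```bash
python3 -c "
from path import *
P,s=path(2.2,A=3,B=6.5,R=55.5); i=np.argmin(np.linalg.norm(P[:3000]-[-7.8,-57],axis=1)); print(s[i],P[i],s[len(P)//2])
plan(np.array([560.8,-3.5]),[618.1,-5.7],s[i],s[i]+90,2.2,step=9,A=3,B=6.5,R=55.5)"
```

```text
85.46439180334288 [ -7.75888209 -56.28513128] 372.8935606059432
[[-1.5, 9.0, 0], [-2.5, 18.0, 0], [-4.5, 27.0, 0], [-8.5, 35.0, 0], [-13.5, 42.5, 0]]  end cmd [604.6  36.8] s 130.4643918033429 press [ 35.6 -47.7]
[[-6.0, 6.5, 0], [-13.5, 12.0, 0], [-21.5, 16.0, 0], [-30.0, 18.5, 0], [-39.0, 19.5, 0]]  end cmd [565.6  56.3] s 175.4643918033429 press [ 59.2 -11. ]
[[-9.0, -0.0, 0], [-18.0, -1.0, 0], [-26.5, -3.5, 0], [-34.5, -7.0, 0], [-42.0, -12.5, 0]]  end cmd [523.6  43.8] s 220.4643918033429 press [51.  32.3]
```

servo_tool:
  offset:
    - [-1.5,9,0]
    - [-2.5,18,0]
    - [-4.5,27,0]
  turn:
    - [0,0,0]
    - [0,0,0]
    - [0,0,0]
  hand: [1,1,1]

```text
t: 5.12
position: [0.6135, 0.0219, 0.1526]
eef_rot: [0.0, 0.999, 0.051, 0.001]
wrist_force: [0.2, 0.6, -0.3]
finger_gap: 0.0001
grasp_force: 0.1
```

servo_tool:
  offset:
    - [-4,8,0]
    - [-9,15.5,0]
  turn:
    - [0,0,0]
    - [0,0,0]
  hand: [1,1]

```text
t: 5.38
position: [0.6035, 0.0376, 0.1522]
eef_rot: [-0.0, 0.999, 0.051, -0.0]
wrist_force: [1.9, -0.6, 0.0]
finger_gap: -0.0
grasp_force: 0.5
```

servo_tool:
  offset:
    - [-6,6.5,0]
    - [-13.5,12,0]
  turn:
    - [0,0,0]
    - [0,0,0]
  hand: [1,1]

```text
t: 5.62
position: [0.5904, 0.0495, 0.1524]
eef_rot: [-0.0, 0.999, 0.051, 0.0]
wrist_force: [3.9, 1.9, -0.5]
finger_gap: -0.0
grasp_force: 1.6
```

servo_tool:
  offset:
    - [-8,4,0]
    - [-16.5,6.5,0]
    - [-25.5,7.5,0]
  turn:
    - [0,0,0]
    - [0,0,0]
    - [0,0,0]
  hand: [1,1,1]

```text
t: 6.0
position: [0.5647, 0.0572, 0.1525]
eef_rot: [-0.0, 0.999, 0.051, 0.0]
wrist_force: [1.9, 3.1, 1.8]
finger_gap: 0.0
grasp_force: 1.8
```

Run:
```python
from h import *
f=grab_frame('top');g=grab_frame('scene')
a=f["frame"][205:285,290:390]; b=g["frame"][180:250,260:380]
A=cv2.resize(a,(400,320),interpolation=cv2.INTER_CUBIC);B=cv2.resize(b,(549,320),interpolation=cv2.INTER_CUBIC)[:,:400]
cv2.imwrite("pics/ab.png",np.hstack([A,B]))
```

```text
(no output)
```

View pics/ab.png

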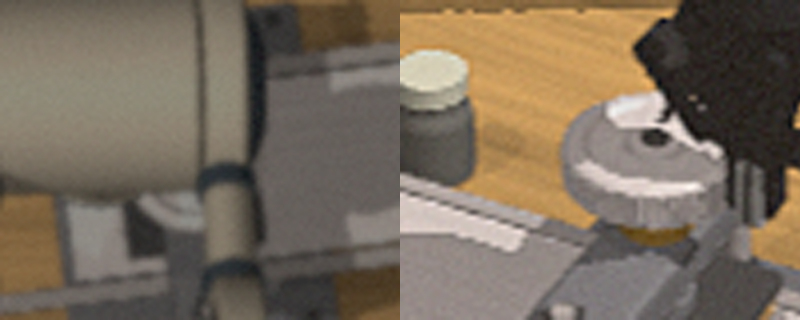

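```bash
cat > path2.py <<'E'
import numpy as np
e=np.array([-.101,.995]); n=np.array([-.995,-.101]); W=np.array([560.8,-3.5])
def plan(cur,f0,f1,p,step=8.):
    k=int(np.ceil(abs(f1-f0)/step)); F=np.radians(f0+(np.arange(k)+1)*(f1-f0)/k)
    r=58.3+3.2*np.cos(F)**2-p; X=W+(r*np.cos(F))[:,None]*e+(r*np.sin(F))[:,None]*n; cur=np.array(cur,float)
    for i in range(0,k,5):
        o=np.round((X[i:i+5]-cur)*2)/2; cur=cur+o[-1]
        print([[*map(float,q),0] for q in o],"end",cur)
E
cat > idx.py <<'E'
from h import *
def idx(g,z,v=True):
    W=np.array([.5608,-.0035]); th=np.radians(np.arange(0,360,3)); b=np.radians(95.8); r=np.linspace(.018,.038,12)
    P=np.array([[W[0]+q*np.cos(t+b),W[1]+q*np.sin(t+b),z] for t in th for q in r])
    uv=proj(g,P).astype(np.float32).reshape(len(th),len(r),2)
    I=cv2.remap(cv2.cvtColor(g["frame"],cv2.COLOR_BGR2GRAY),uv[...,0],uv[...,1],cv2.INTER_LINEAR)
    print(np.c_[np.arange(0,360,3),np.median(I,1).astype(int)].reshape(10,12,2)[:,:,1])
if __name__=="__main__":
    import sys
    idx(np.load("scene0.npy",allow_pickle=True).item() if sys.argv[1]=="0" else grab_frame(sys.argv[2]),float(sys.argv[1]) or .174)
E
python3 idx.py 0; python3 -c "
from path2 import *
plan([566,56.5-1.7+.0],-9.5,90,2.7,9)"
```

```text
[[ 44  57  89 129 174 185 195 204 203 202 201 200]
 [201 203 204 205 204 203 203 202 199 200 201 200]
 [197 196 198 199 198 197 195 196 197 196 196 201]
 [202 200 201 204 203 206 205 204 205 209 207 206]
 [207 207 207 205 205 202 202 204 206 206 204 204]
 [203 202 201 201 201 201 201 202 202 203 203 203]
 [204 205 204 204 202 201 202 202 203 204 202 201]
 [202 203 203 202 204 204 203 203 203 201 201 204]
 [204 203 203 204 205 206 204 203 205 205 206 206]
 [206 206 207 208 209 209 210 205 185 146 105  66]]
[[-10.0, 0.5, 0], [-18.5, -1.0, 0], [-26.5, -3.5, 0], [-34.0, -7.5, 0], [-40.5, -12.5, 0]] end [525.5  42.3]
[[-6.0, -6.0, 0], [-11.0, -12.5, 0], [-15.0, -20.0, 0], [-18.0, -27.5, 0], [-19.5, -35.5, 0]] end [506.    6.8]
[[-1.0, -8.0, 0], [-0.5, -16.0, 0]] end [505.5  -9.2]
```

servo_tool:
  offset:
    - [-9.5,-1,0]
    - [-18,-2.5,0]
    - [-26,-5,0]
    - [-33.5,-9,0]
    - [-40,-14,0]
  turn:
    - [0,0,0]
    - [0,0,0]
    - [0,0,0]
    - [0,0,0]
    - [0,0,0]
  hand: [1,1,1,1,1]

```text
t: 6.72
position: [0.5227, 0.0444, 0.1523]
eef_rot: [-0.002, 0.999, 0.051, -0.002]
wrist_force: [-12.9, 20.8, 16.7]
finger_gap: -0.0002
grasp_force: 12.2
```

servo_tool:
  offset:
    - [-6,-6,0]
    - [-11,-12.5,0]
    - [-15,-20,0]
    - [-18,-27.5,0]
    - [-19.5,-35.5,0]
  turn:
    - [0,0,0]
    - [0,0,0]
    - [0,0,0]
    - [0,0,0]
    - [0,0,0]
  hand: [1,1,1,1,1]

```text
t: 7.35
position: [0.5016, 0.0076, 0.1518]
eef_rot: [-0.001, 0.999, 0.051, -0.004]
wrist_force: [-20.2, 5.7, 17.1]
finger_gap: -0.0002
grasp_force: 10.2
```

servo_tool:
  offset:
    - [-1,-8,0]
    - [-0.5,-16,0]
  turn:
    - [0,0,0]
    - [0,0,0]
  hand: [1,1]

```text
t: 7.6
position: [0.5014, -0.009, 0.152]
eef_rot: [-0.0, 0.999, 0.051, -0.003]
wrist_force: [-18.7, 0.1, 14.7]
finger_gap: -0.0001
grasp_force: 9.0
```

```bash
python3 st.py; python3 idx.py .176 scene; python3 -c "
from path2 import *
plan([505.5,-9.2],90,270,2.7,9)"
```

```text
7.6 [ 0.5014 -0.009   0.152 ] [[0.995, 0.102, -0.007], [0.102, -0.995, 0.0], [-0.007, -0.001, -1.0]] [-18.67   0.12  14.73] -0.00014120190365678222
press mm -0.01893560478286985 58.910427742369436
[[203 202 202 203 203 202 204 205 207 206 207 207]
 [207 206 205 204 204 204 203 203 203 203 205 205]
 [206 206 207 207 206 206 205 204 204 204 205 206]
 [205 205 205 206 208 209 209 210 211 212 212 210]
 [208 208 209 210 209 210 209 208 207 207 208 207]
 [207 208 209 208 207 206 208 210 211 211 212 212]
 [212 209 202 179 130  74  56  63  95 149 191 208]
 [210 209 207 207 206 205 204 204 205 205 205 205]
 [205 205 205 205 204 203 203 204 205 206 206 206]
 [207 206 206 205 203 202 204 204 203 203 203 203]]
[[1.5, -8.5, 0], [4.0, -17.0, 0], [8.0, -25.0, 0], [13.0, -32.0, 0], [19.0, -38.5, 0]] end [524.5 -47.7]
[[7.5, -5.5, 0], [15.5, -10.0, 0], [24.0, -13.0, 0], [33.0, -14.5, 0], [42.0, -14.5, 0]] end [566.5 -62.2]
[[9.5, 2.0, 0], [18.0, 5.0, 0], [26.0, 10.0, 0], [33.0, 15.5, 0], [38.5, 22.5, 0]] end [605.  -39.7]
[[5.0, 7.5, 0], [8.5, 16.0, 0], [10.5, 24.5, 0], [11.5, 33.0, 0], [11.0, 42.0, 0]] end [616.    2.3]
```

```bash
sed -i 's/W=np.array(\[560.8/W=np.array([559.8/; s/58.3+3.2/59.0+2.7/' path2.py; python3 -c "
from path2 import *
plan([505.5,-9.2],90,450,2.5,10)"
```

```text
[[-0.0, -9.5, 0], [3.0, -19.0, 0], [8.0, -27.5, 0], [14.0, -35.5, 0], [21.5, -42.5, 0]] end [527.  -51.7]
[[9.0, -5.0, 0], [18.5, -9.0, 0], [28.5, -11.0, 0], [39.0, -10.5, 0], [49.0, -8.5, 0]] end [576.  -60.2]
[[9.5, 3.5, 0], [18.0, 9.0, 0], [25.5, 16.0, 0], [31.5, 24.5, 0], [36.0, 33.5, 0]] end [612.  -26.7]
[[3.0, 9.5, 0], [4.0, 19.0, 0], [4.0, 29.0, 0], [2.5, 38.5, 0], [-1.0, 48.0, 0]] end [611.   21.3]
[[-5.0, 8.5, 0], [-11.0, 16.5, 0], [-18.5, 23.0, 0], [-27.0, 28.5, 0], [-36.5, 32.5, 0]] end [574.5  53.8]
[[-10.5, 1.5, 0], [-20.5, 1.5, 0], [-31.0, -0.5, 0], [-40.5, -4.5, 0], [-49.0, -10.0, 0]] end [525.5  43.8]
[[-7.5, -7.0, 0], [-13.5, -15.0, 0], [-18.0, -24.0, 0], [-21.0, -33.5, 0], [-22.0, -43.0, 0]] end [503.5   0.8]
[[0.0, -10.0, 0]] end [503.5  -9.2]
```

servo_tool:
  offset:
    - [0,-9.5,0]
    - [3,-19,0]
    - [8,-27.5,0]
    - [14,-35.5,0]
    - [21.5,-42.5,1]
  turn:
    - [0,0,0]
    - [0,0,0]
    - [0,0,0]
    - [0,0,0]
    - [0,0,0]
  hand: [1,1,1,1,1]

```text
t: 8.28
position: [0.5229, -0.0527, 0.1524]
eef_rot: [0.0, 0.999, 0.051, -0.004]
wrist_force: [-16.0, -14.2, -2.3]
finger_gap: -0.0002
grasp_force: 10.4
```

servo_tool:
  offset:
    - [9,-5,0]
    - [18.5,-9,0]
    - [28.5,-11,0]
    - [39,-10.5,0]
    - [49,-8.5,1]
  turn:
    - [0,0,0]
    - [0,0,0]
    - [0,0,0]
    - [0,0,0]
    - [0,0,0]
  hand: [1,1,1,1,1]

```text
t: 8.9
position: [0.5753, -0.0632, 0.1532]
eef_rot: [0.002, 0.999, 0.051, -0.001]
wrist_force: [3.6, -28.6, -25.4]
finger_gap: -0.0003
grasp_force: 14.0
```

```bash
python3 st.py; python3 idx.py .177 scene
```

```text
8.9 [ 0.5753 -0.0632  0.1532] [[0.995, 0.102, -0.002], [0.102, -0.995, -0.005], [-0.002, 0.004, -1.0]] [  3.6  -28.61 -25.43] -0.0003053405598477913
press mm -61.444217948114 -9.13021312512679
[[208 190 155 114  73  53  58  84 114 149 183 203]
 [201 196 192 192 190 188 186 186 186 187 188 189]
 [189 188 188 186 184 185 186 186 185 184 184 185]
 [185 187 189 190 189 190 190 191 191 190 189 190]
 [193 195 198 202 200 194 191 190 190 191 191 190]
 [190 189 189 188 187 188 188 190 195 200 205 207]
 [207 205 204 206 205 206 207 207 205 202 202 204]
 [206 208 206 205 206 205 205 206 206 205 207 207]
 [206 206 207 207 207 207 207 208 208 207 207 207]
 [208 208 209 210 209 209 209 209 210 211 213 215]]
```

```bash
python3 - <<'E'
from h import *
g=grab_frame('scene'); np.save("s2.npy",g,allow_pickle=True); h=np.load("scene0.npy",allow_pickle=True).item()
c=lambda x:cv2.resize(x["frame"][180:280,240:380],(400,286),interpolation=cv2.INTER_CUBIC)
cv2.imwrite("pics/cmp.png",np.hstack([c(h),c(g)]))
E
python3 idx.py .177 scene | head -2
```

```text
[[210 197 187 160 124  74  63  50  83 134 168 182]
 [186 190 192 192 191 191 190 188 186 187 188 189]
```

View pics/cmp.png

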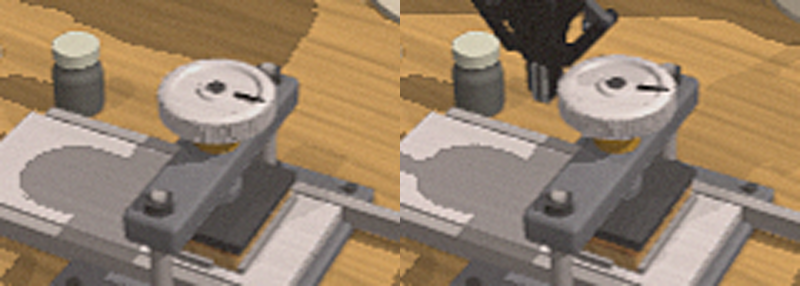

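The picture shows the index at about 18° and the hub about 4 mm higher, so one turn is done (about 378°). Continuing.

servo_tool:
  offset:
    - [9.5,3.5,0]
    - [18,9,0]
    - [25.5,16,0]
    - [31.5,24.5,0]
    - [36,33.5,0]
  turn:
    - [0,0,0]
    - [0,0,0]
    - [0,0,0]
    - [0,0,0]
    - [0,0,0]
  hand: [1,1,1,1,1]

```text
t: 9.68
position: [0.6142, -0.0279, 0.1544]
eef_rot: [0.001, 0.999, 0.051, 0.002]
wrist_force: [13.1, -8.5, -6.7]
finger_gap: -0.0003
grasp_force: 7.9
```

```bash
cat >> idx.py <<'E'
E
python3 idx.py .179 scene | awk '{print}'
```

```text
[[189 190 190 190 190 190 190 190 191 191 190 190]
 [189 189 188 188 188 187 189 191 192 191 192 192]
 [191 190 190 191 193 190 185 180 177 158 115  69]
 [ 47  46  47  48  47  41  37  37  37  38  38  39]
 [ 39  38  41  63  83  80  92  98  99  95  71  61]
 [ 51  49  46  40  37  35  36  37  36  38  39  40]
 [ 40  39  39  38  37  39  40  42  56  92 139 169]
 [190 191 190 188 188 188 190 191 189 191 190 190]
 [189 188 188 187 188 188 190 190 191 192 192 191]
 [191 191 191 191 190 191 190 190 191 190 190 188]]
```

servo_tool:
  offset:
    - [3,9.5,0]
    - [4,19,0]
    - [4,29,0]
    - [2.5,38.5,0]
    - [-1,48,0]
  turn:
    - [0,0,0]
    - [0,0,0]
    - [0,0,0]
    - [0,0,0]
    - [0,0,0]
  hand: [1,1,1,1,1]

```text
t: 10.35
position: [0.6131, 0.0216, 0.1549]
eef_rot: [0.0, 0.999, 0.051, 0.003]
wrist_force: [12.9, 2.4, -0.1]
finger_gap: -0.0003
grasp_force: 6.2
```

servo_tool:
  offset:
    - [-5,8.5,0]
    - [-11,16.5,0]
    - [-18.5,23,0]
    - [-27,28.5,0]
    - [-36.5,32.5,0]
  turn:
    - [0,0,0]
    - [0,0,0]
    - [0,0,0]
    - [0,0,0]
    - [0,0,0]
  hand: [1,1,1,1,1]

```text
t: 10.98
position: [0.5756, 0.0554, 0.1551]
eef_rot: [-0.001, 0.999, 0.051, 0.002]
wrist_force: [4.6, 11.3, 6.9]
finger_gap: -0.0003
grasp_force: 6.1
```

```bash
python3 idx.py .180 scene
```

```text
[[ 40  37  37  37  37  38  38  39  38  36  36  36]
 [ 37  37  38  40  39  38  38  38  39  41  41  40]
 [ 38  37  37  37  38  40  44  37  38  39  38  37]
 [ 38  41  36  35  67 116 173 207 215 213 210 210]
 [211 211 211 211 212 211 210 208 209 208 206 205]
 [205 201 198 191 181 171 155 142 138 141 143 145]
 [145 145 145 137 124  96  60  41  45  71 105 133]
 [144 145 146 144 143 141 140 141 142 142 142 141]
 [141 142 142 142 141 141 142 142 141 141 141 141]
 [142 138 134 133 129 132 132 128 102  73  48  41]]
```

servo_tool:
  offset:
    - [-10.5,1.5,0]
    - [-20.5,1.5,0]
    - [-31,-0.5,0]
    - [-40.5,-4.5,0]
    - [-49,-10,0]
  turn:
    - [0,0,0]
    - [0,0,0]
    - [0,0,0]
    - [0,0,0]
    - [0,0,0]
  hand: [1,1,1,1,1]

```text
t: 11.65
position: [0.5237, 0.0457, 0.1548]
eef_rot: [-0.001, 0.999, 0.051, -0.001]
wrist_force: [-9.3, 16.3, 17.9]
finger_gap: -0.0003
grasp_force: 9.6
```

servo_tool:
  offset:
    - [-7.5,-7,0]
    - [-13.5,-15,0]
    - [-18,-24,0]
    - [-21,-33.5,0]
    - [-22,-43,0]
  turn:
    - [0,0,0]
    - [0,0,0]
    - [0,0,0]
    - [0,0,0]
    - [0,0,0]
  hand: [1,1,1,1,1]

```text
t: 12.28
position: [0.5007, 0.001, 0.1541]
eef_rot: [-0.0, 0.999, 0.051, -0.002]
wrist_force: [-8.8, 2.2, 9.6]
finger_gap: 0.0001
grasp_force: 4.4
```

```bash
python3 st.py; python3 idx.py .181 scene;python3 - <<'E'
from h import *
g=grab_frame('scene'); np.save("s3.npy",g,allow_pickle=True); h=np.load("scene0.npy",allow_pickle=True).item()
# rise of the wheel from patch of platen/rim: image shift of hub patch
def sh(a,b,box):
    x,y,w,hh=box; t=cv2.cvtColor(a["frame"],cv2.COLOR_BGR2GRAY)[y:y+hh,x:x+w]; s=cv2.cvtColor(b["frame"],cv2.COLOR_BGR2GRAY)[y-8:y+hh+8,x-8:x+w+8]
    r=cv2.matchTemplate(s,t,cv2.TM_CCOEFF_NORMED); m=cv2.minMaxLoc(r); return m[3][0]-8,m[3][1]-8,m[1]
c=proj(h,[[.5598,-.0035,.174],[.5598,-.0035,.178],[.5598,-.0035,.182]]); print(c)
x,y=c[0].astype(int); s2=np.load("s2.npy",allow_pickle=True).item()
print(sh(h,s2,(x-6,y-4,12,8)),sh(h,g,(x-6,y-4,12,8)))
c=lambda x:cv2.resize(x["frame"][180:280,240:380],(400,286),interpolation=cv2.INTER_CUBIC)
cv2.imwrite("pics/cmp3.png",np.hstack([c(h),c(g)]))
E
```

```text
12.28 [0.5007 0.001  0.1541] [[0.995, 0.102, -0.004], [0.102, -0.995, 0.001], [-0.004, -0.001, -1.0]] [-8.85  2.24  9.55] 5.6419618230563114e-05
press mm 10.015514066637627 58.581157526272854
[[214 211 191 153 121  82  53  56  95 134 149 164]
 [189 207 207 206 206 206 206 206 205 205 206 206]
 [206 205 205 206 205 204 202 202 202 201 201 201]
 [202 204 205 206 207 207 207 206 207 208 209 209]
 [207 207 207 206 206 206 204 203 204 204 204 206]
 [208 208 206 205 205 204 204 204 205 205 206 207]
 [207 206 205 205 205 207 207 207 208 206 204 204]
 [204 205 207 206 206 206 206 206 206 207 207 208]
 [207 206 205 205 208 207 207 207 207 206 206 208]
 [208 208 208 208 208 209 208 208 209 209 210 212]]
[[315.13149485 210.34455076]
 [315.12398677 208.90875454]
 [315.11645514 207.4667376 ]]
(0, -2, 0.8761528730392456) (0, -3, 0.9777918457984924)
```

View pics/cmp3.png

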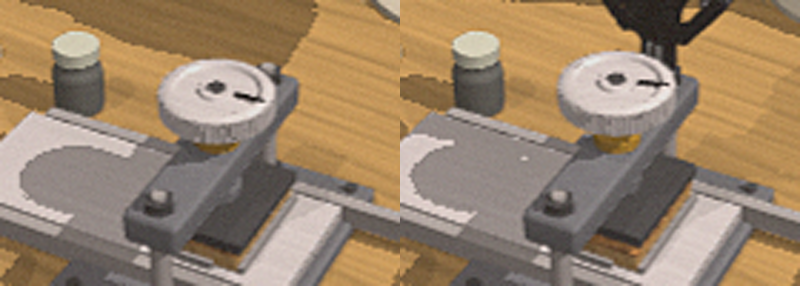

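The index is at 19° and the hub is about 8 mm higher, so roughly 739° (12.9 rad), inside the band. I'll retreat and move to the bed end.

servo_tool:
  offset:
    - [-15,0,0]
    - [-30,0,10]
    - [-30,0,50]
    - [-30,0,80]
    - [-20,-30,80]
  turn:
    - [0,0,0]
    - [0,0,0]
    - [0,0,0]
    - [0,0,0]
    - [0,0,0]
  hand: [1,1,1,1,1]

```text
t: 13.0
position: [0.4831, -0.0283, 0.2371]
eef_rot: [0.0, 0.999, 0.052, 0.002]
wrist_force: [0.3, -0.1, 0.8]
finger_gap: 0.0001
grasp_force: 0.0
```

servo_tool:
  offset:
    - [20,-50,0]
    - [40,-100,0]
    - [60,-150,0]
    - [80,-200,0]
    - [103,-247,0]
  turn:
    - [0,0,0]
    - [0,0,0]
    - [0,0,0]
    - [0,0,0]
    - [0,0,0]
  hand: [1,1,1,1,1]

```text
t: 13.62
position: [0.5858, -0.2776, 0.2351]
eef_rot: [0.0, 0.999, 0.051, 0.0]
wrist_force: [0.0, 1.5, 0.2]
finger_gap: -0.0002
grasp_force: 0.0
```

servo_tool:
  offset:
    - [0,0,0]
    - [0,0,0]
  turn:
    - [0,0,0]
    - [0,0,0]
  hand: [1,1]

```text
t: 13.88
position: [0.5853, -0.2755, 0.2345]
eef_rot: [-0.0, 0.999, 0.051, -0.0]
wrist_force: [-0.2, -0.5, -1.0]
finger_gap: 0.0
grasp_force: 0.0
```

```bash
python3 st.py; python3 idx.py .182 scene|head -3;  python3 - <<'E'
from h import *
f=grab_frame('wrist'); save('wrist3',f)
E
```

```text
13.88 [ 0.5853 -0.2755  0.2345] [[0.995, 0.102, -0.001], [0.102, -0.995, 0.001], [-0.001, -0.001, -1.0]] [-0.2  -0.48 -0.95] 1.4241250784226625e-05
press mm -273.66555947161606 2.303517730204909
[[210 195 179 136  94  62  56  79 107 134 166 197]
 [209 208 207 207 206 205 204 205 206 206 206 206]
 [202 201 202 203 201 199 198 198 199 199 199 200]
```

View pics/wrist3.png

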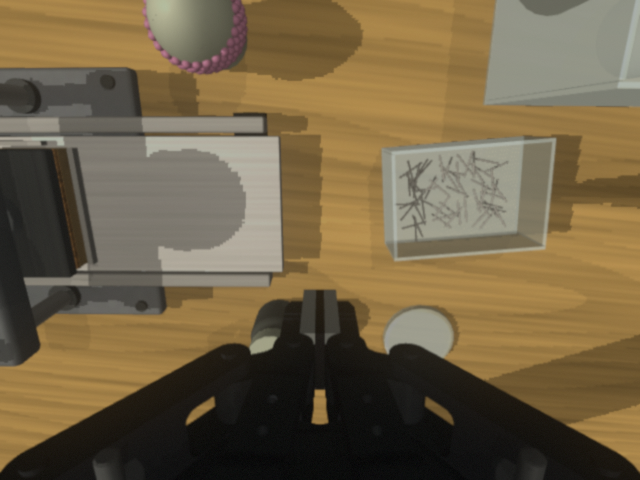

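The bed end edge is at (282,137)–(282,272), and the tub's near edge at (383,150)–(396,260).

Run:
```python
from h import *
f=grab_frame('wrist'); W=np.array([.5598,-.0035]);e=np.array([-.101,.995]); n=np.array([-.995,-.101])
for z,p in((.036,[(280,137),(283,272)]),(.055,[(383,150),(396,260)])):
    q=onplane(f,p,z); d=q[:,:2]-W; print(q.round(4).tolist(),(d@e).round(4),(d@n).round(4))
```

```text
[[0.6474, -0.234, 0.036], [0.5179, -0.2464, 0.036]] [-0.2382 -0.2375] [-0.0639  0.0662]
[[0.6466, -0.3242, 0.055], [0.5488, -0.3517, 0.055]] [-0.3279 -0.3453] [-0.054   0.0461]
```

servo_tool:
  offset:
    - [0,0,-55]
    - [0,0,-110]
    - [0,0,-165]
    - [0,0,-200]
    - [0,0,-210]
  turn:
    - [0,0,0]
    - [0,0,0]
    - [0,0,0]
    - [0,0,0]
    - [0,0,0]
  hand: [1,1,1,1,1]

```text
t: 14.65
position: [0.585, -0.2747, 0.0227]
eef_rot: [-0.001, 0.999, 0.051, -0.001]
wrist_force: [0.2, 0.4, 1.0]
finger_gap: 0.0001
grasp_force: 0.0
```

servo_tool:
  offset:
    - [-1,8,0]
    - [-2,16,0]
    - [-2.5,22,0]
    - [-3,26,0]
    - [-3,30,0]
  turn:
    - [0,0,0]
    - [0,0,0]
    - [0,0,0]
    - [0,0,0]
    - [0,0,0]
  hand: [1,1,1,1,1]

```text
t: 15.28
position: [0.5835, -0.2462, 0.0249]
eef_rot: [0.0, 0.999, 0.051, 0.0]
wrist_force: [-0.7, -2.8, 4.7]
finger_gap: 0.0001
grasp_force: 2.3
```

servo_tool:
  offset:
    - [-1,7,0]
    - [-2,15,0]
    - [-2.5,24,0]
    - [-3.5,33,0]
    - [-4.5,42,0]
  turn:
    - [0,0,0]
    - [0,0,0]
    - [0,0,0]
    - [0,0,0]
    - [0,0,0]
  hand: [1,1,1,1,1]

```text
t: 15.9
position: [0.5792, -0.2041, 0.0247]
eef_rot: [0.0, 0.999, 0.051, 0.001]
wrist_force: [1.5, -2.8, 5.7]
finger_gap: -0.0001
grasp_force: 2.6
```

servo_tool:
  offset:
    - [-1,9,0]
    - [-2,18,0]
    - [-2.5,27,0]
    - [-3.5,35,0]
    - [-4,42,0]
  turn:
    - [0,0,0]
    - [0,0,0]
    - [0,0,0]
    - [0,0,0]
    - [0,0,0]
  hand: [1,1,1,1,1]

```text
t: 16.52
position: [0.575, -0.1619, 0.0246]
eef_rot: [0.0, 0.999, 0.051, 0.0]
wrist_force: [0.4, -2.6, 7.2]
finger_gap: 0.0002
grasp_force: 2.5
```

servo_tool:
  offset:
    - [-0.5,5,0]
    - [-1,9,0]
    - [-1.5,13,0]
    - [-1.5,16,0]
    - [-2,19,0]
  turn:
    - [0,0,0]
    - [0,0,0]
    - [0,0,0]
    - [0,0,0]
    - [0,0,0]
  hand: [1,1,1,1,1]

```text
t: 17.15
position: [0.5726, -0.1429, 0.0242]
eef_rot: [-0.0, 0.999, 0.051, -0.0]
wrist_force: [2.1, -2.7, 0.6]
finger_gap: 0.0003
grasp_force: 1.4
```

```bash
python3 st.py
```

```text
17.15 [ 0.5726 -0.1429  0.0242] [[0.995, 0.102, -0.0], [0.102, -0.995, 0.0], [-0.0, -0.0, -1.0]] [ 2.11 -2.66  0.63] 0.00025272643138824364
press mm -140.44910093266657 1.6391598488355734
```

servo_tool:
  offset:
    - [0,1.5,0]
    - [0,3,0]
    - [0,3,0]
  turn:
    - [0,0,0]
    - [0,0,0]
    - [0,0,0]
  hand: [1,1,1]

```text
t: 17.52
position: [0.5724, -0.1401, 0.0242]
eef_rot: [0.0, 0.999, 0.051, -0.0]
wrist_force: [-0.0, -3.6, 0.7]
finger_gap: -0.0001
grasp_force: 2.0
```

servo_tool:
  offset:
    - [0,1,0]
    - [0,2,0]
    - [0,2,0]
  turn:
    - [0,0,0]
    - [0,0,0]
    - [0,0,0]
  hand: [1,1,1]

```text
t: 17.9
position: [0.5725, -0.1395, 0.0243]
eef_rot: [0.001, 0.999, 0.051, -0.0]
wrist_force: [-3.3, -17.4, 0.1]
finger_gap: -0.0002
grasp_force: 8.7
```

Force climbed to 17 N with no further travel, so the bed is at the stop. I'll back off, lift clear and check.

servo_tool:
  offset:
    - [1,-10,0]
    - [2,-25,0]
    - [3,-35,0]
    - [3,-35,50]
    - [3,-35,110]
  turn:
    - [0,0,0]
    - [0,0,0]
    - [0,0,0]
    - [0,0,0]
    - [0,0,0]
  hand: [1,1,1,1,1]

```text
t: 18.52
position: [0.5748, -0.1733, 0.1346]
eef_rot: [-0.001, 0.999, 0.051, -0.001]
wrist_force: [0.6, -0.5, 0.1]
finger_gap: 0.0001
grasp_force: 0.0
```

servo_tool:
  offset:
    - [0,0,60]
    - [0,0,100]
    - [-40,-40,110]
    - [-80,-80,110]
    - [-120,-120,110]
  turn:
    - [0,0,0]
    - [0,0,0]
    - [0,0,0]
    - [0,0,0]
    - [0,0,0]
  hand: [1,1,1,1,1]

```text
t: 19.15
position: [0.4543, -0.2943, 0.2446]
eef_rot: [0.0, 0.999, 0.051, 0.0]
wrist_force: [1.2, -0.8, 0.0]
finger_gap: 0.0003
grasp_force: 0.0
```

```bash
python3 st.py; python3 idx.py .182 scene|head -2;  python3 - <<'E'
from h import *
f=grab_frame('top');g=grab_frame('scene')
a=cv2.resize(f["frame"][170:310,250:450],(400,280)); b=cv2.resize(g["frame"][180:320,210:410],(400,280))
cv2.imwrite("pics/end.png",np.hstack([a,b]))
E
```

```text
19.15 [ 0.4543 -0.2943  0.2446] [[0.995, 0.102, 0.0], [0.102, -0.995, -0.0], [0.0, 0.0, -1.0]] [ 1.16 -0.8   0.05] 0.00027170304021260726
press mm -279.1434642817305 134.62217396211713
[[211 194 178 135  93  63  56  82 111 135 167 196]
 [208 207 207 206 206 205 206 206 207 206 206 206]
```

View pics/end.png

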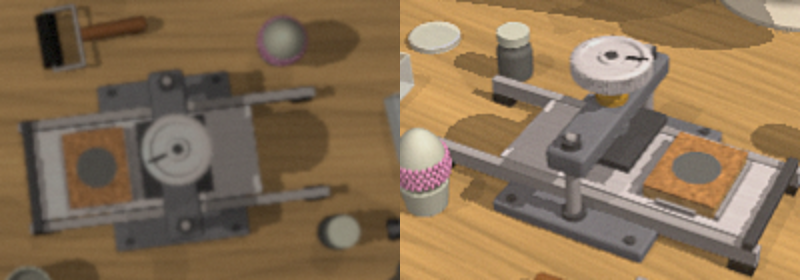

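The bed is against the stop bar, with the block in its seat and clear of the platen. The wheel is two turns open, and the egg, jar and brayer in view stand where they were.

```bash
python3 -c "
from cell import *
print(hand_in())"
```

```text
the job is handed in; nothing more can be done
None
```

The handwheel was loosened about two turns (about 12.9 rad, read from the index line), then the bed was pushed to its stop with the block in its seat; the job is handed in, but no verdict came back.

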